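Comb the stirring sticks into a row with the hand rake

ROBOT

A 7-joint arm with a two-finger parallel gripper is mounted at the origin on the work surface. World frame = base frame: x ahead of the robot, y to its left, z up, the work surface at z = 0. Lengths are in m, angles in rad, forces in N, time in s.
With the tool pointing down it reaches from about 0.425 to 1.025 m from the base axis. Payload 9.4 kg.
Tool frame: the origin (TCP) lies at the centre of the arm's flange, where the gripper is bolted on; the fingertips stand 186 mm ahead of it and the grasp point (between the pads) lies 167 mm ahead of it (ctrl.tcp_to_tips is the distance from the TCP to the fingertips, in m); z points along the fingers, y is the line along which they close (so a half turn about z gives the same grasp; the last joint's range is limited). The gripper opens to 93 mm and grips with 3 to 60 N. Pads are 15 mm wide; open, the fingers measure 128 mm over their backs; the gripper's body (75 mm by 188 mm) begins 65 mm behind the grasp point.
Start: joints at [1.039, 0.599, -0.003, 1.599, 0.002, 0.943, -0.08], TCP at [0.318, -0.651, 0.405] pointing down, gripper open.
Joint ranges: [-2.57, 2.57], [-0.35, 1.97], [-1.29, 1.29], [0.11, 2.56], [-1.05, 4.19], [0.11, 1.86], [-2.63, 2.63]. Speed limits (rad/s): [2.22, 2.22, 3.01, 3.01, 3.14, 3.14, 3.14].

INTERFACE

Orientations are given as a unit quaternion [w, x, y, z].
In Python, from workcell import ctrl, optics, finder gives the robot as it stands.
- The arm moves only by the tool jog_arm, never from a script. Its argument "targets" is a list of rows, each a list of 5 numbers: the closure, from -1 (fully open) to 1 (shut), so that 0 is half open, then the shift along the tool's x, y, z in m, then the turn about the tool's z in degrees. A call has 1 to 10 rows; each row shifts and turns the commanded pose from where the row before left it, along the tool's axes as they then stand; what a row does not reach is not made up. A row lasts 1/12 s, in which the tool goes at most 41.7 mm and 7.16 degrees, less where a joint would pass 70% of its speed; a pose out of reach is approached as far as the arm can. A call is refused whole if a number of a shift passes 0.0417 or a number of a turn 7.16, either way. A call with a gripper value outside its range is refused whole. The fingers move at their own pace and stop on an object; the grip force is fixed at half the most. Time passes only in rows, so rows that do not move let the fingers close. It gives the time, the measured TCP pose, the force, the opening and the grip force at its end, in the units of the state.
- ctrl.state(): the state, without advancing time (a new reading comes with each control period).
- optics.read_camera(name): name is "scene" or "top"; returns a dict with "color" (384x512x3 uint8, red, green, blue), "K" (3x3 intrinsics, pixels), "T" (4x4, takes a point from camera to world coordinates). Camera axes: x right, y up, looking along -z (the intrinsics and any distortion apply to the point x, -y, -z); pixel columns grow to the right and rows downward; lengths in m; the calibration is good to about 2 mm. A picture is of the moment at which its call begins. There is no depth.
- ctrl.close_job(): hands the job in; it is judged then, once.
Trained networks look in the newest picture that a camera, given by its name, has taken for a name from the list of things; names that differ only in an ending like _2 or _b are one class to them, and where a whole thing is asked for, a point or a joint stands for the part that bears it (a point fixed in the world has none). Each returns a list of dicts, best first, with "conf" (0 to 1); they miss things now and then, are a little off and sometimes report something else, mostly with a low value. They report only what shows in the picture. A call takes as long as a camera call. They do not tell look-alikes from the thing itself.
- finder.boxes_of(camera, name): "at" ([x, y, z] in m, in the coordinates of the camera as it stood for that picture, good to about 4 mm: the middle of the surface that is visible of it).
The state is a dict: "time_s": time; "joint_pos": joint angles; "dq": joint speeds; "joint_efforts": joint torques, N m; "tcp_pos": TCP position; "ee_rot": TCP orientation; "wrist_force": force on the tool from outside, world axes, zero at the start; "torque": the same for the moment, N m; "opening": finger opening in m; "grip_force": force on a finger pad.
Only numpy, scipy, OpenCV 4.12 (cv2) and the standard library are available. Lean on these libraries where they do the work, as an engineer would, in place of code of your own. Each camera call takes 0.05 s, during which the arm holds its last target. There are 200 camera calls.

TASK

Take the small hand rake from its stand and comb the five scattered stirring sticks along the tray until they all lie flat and parallel, side by side without gaps, against the sprung stop at its end; then press the row home with a steady push of about 8 newtons for a second, never more than 12, and set the rake back upright in its stand. Move the sticks only with the rake, never by hand, do not lean the rake hard on the tray, and do not disturb the other things on the table.

Things in the scene. Friction and masses are not known exactly. Their poses are not given: they have to be found in the camera images.
- tray: Fixed grey metal tray, 158 x 394 mm outside, 19 mm high; walls 6 mm thick, floor surface 5 mm above the origin. Origin: on the table, under the tray; its x axis runs across (the short way, inside from -0.073 to +0.073 m), its y axis along it (inside from -0.212 to +0.170 m), z up. An aluminium stop plate on springs stands across it near its -y end.
- stop_near (a point): The nearest place (tray y = -0.145 m, floor level) where the face of the stop can be; axes as the tray's. The stop, 138 mm across, 10 mm thick, 22 mm high, is clamped somewhere from here to 35 mm farther towards -y, differently every time: not measured, to be felt or seen. Its face looks to +y; its stiff springs give 1 or 2 mm under the push asked for.
- tray_start (a point): Point on the tray floor, mid-width, at tray y = +0.147 m, in the strip about 40 mm wide at the +y end (y from 0.13 to 0.17 m) where no stick starts: room for the rake's tines. Axes as the tray's.
- rake: Wooden hand rake, about 140 g: head bar 150 mm long (its x), 18 mm wide (y), 16 mm high; six upright round steel tines 8 mm thick 22 mm apart (118 mm over all) reach 26 mm below it; on its middle stands an upright grip, 40 mm (x) by 22 mm (y), 56 mm high. Origin: middle of the row of tines at the level of their tips; grip from z = 42 to 98 mm. Same when turned half round.
- rake_grip (a point): Point in the middle of the rake's upright grip, 76 mm above the tine tips; grip it across its 22 mm thickness (the rake's y). Axes as the rake's.
- stand: Fixed dark wooden rake stand, base 170 x 60 x 4 mm, with a post at each end of its x axis (73 mm either side of the middle). The ends of the rake's head rest on the posts, 32 mm up, between lips 10 mm high and 24 mm apart (3 mm play on each side in y; about 5 mm in x before a tine meets a post); the tines hang free. Origin: centre of its underside, on the table.
- stand_seat (a point): Where the rake's origin (middle of the tine tips) lies when it is properly seated: 6 mm above the stand's origin; axes as the stand's, the rake's x along the stand's x, either way round.
- stick0: One of five loose plain wooden stirring sticks, 100 mm long (its x axis), 9 mm thick, square-edged, 10 to 12 mm wide (they differ, so the row is not known to the millimetre), about 10 g. It lies flat on the tray floor, askew across the tray (its x within 0.5 rad of the tray's x). stick0 lies nearest the stop, then stick1 and so on, stick4 nearest the free end. Origin: centre of its underside.
- stick1: One of five loose plain wooden stirring sticks, 100 mm long (its x axis), 9 mm thick, square-edged, 10 to 12 mm wide (they differ, so the row is not known to the millimetre), about 10 g. It lies flat on the tray floor, askew across the tray (its x within 0.5 rad of the tray's x). stick0 lies nearest the stop, then stick1 and so on, stick4 nearest the free end. Origin: centre of its underside.
- stick2: One of five loose plain wooden stirring sticks, 100 mm long (its x axis), 9 mm thick, square-edged, 10 to 12 mm wide (they differ, so the row is not known to the millimetre), about 10 g. It lies flat on the tray floor, askew across the tray (its x within 0.5 rad of the tray's x). stick0 lies nearest the stop, then stick1 and so on, stick4 nearest the free end. Origin: centre of its underside.
- stick3: One of five loose plain wooden stirring sticks, 100 mm long (its x axis), 9 mm thick, square-edged, 10 to 12 mm wide (they differ, so the row is not known to the millimetre), about 10 g. It lies flat on the tray floor, askew across the tray (its x within 0.5 rad of the tray's x). stick0 lies nearest the stop, then stick1 and so on, stick4 nearest the free end. Origin: centre of its underside.
- stick4: One of five loose plain wooden stirring sticks, 100 mm long (its x axis), 9 mm thick, square-edged, 10 to 12 mm wide (they differ, so the row is not known to the millimetre), about 10 g. It lies flat on the tray floor, askew across the tray (its x within 0.5 rad of the tray's x). stick0 lies nearest the stop, then stick1 and so on, stick4 nearest the free end. Origin: centre of its underside.
- beaker: bystander: small open glass beaker, 52 mm wide, 65 mm high. Origin: centre of its underside. Leave alone.
- dropper: bystander: amber glass dropper bottle with a black cap, 30 mm wide, 75 mm high. Origin: centre of its underside. Leave alone.
- balm_a: bystander: peach lip-balm tube standing upright, 19 mm wide, 70 mm high. Origin: centre of its underside. Leave alone.
- balm_b: bystander: second peach lip-balm tube standing upright near the rake stand, 19 mm wide, 70 mm high. Origin: centre of its underside. Leave alone.
- cap: bystander: black bottle cap, 24 mm wide, 24 mm high. Origin: centre of its underside. Leave alone.
- phone: bystander: phone in a red case lying flat, 150 x 74 x 9 mm. Origin: centre of its underside. Leave alone.
- giftbox: bystander: small dark red gift box with a silver band, 60 x 130 x 50 mm. Origin: centre of its underside. Leave alone.
Mind the look-alikes: they are no part of the job. Leave any pink or white look-alike of the stick1 alone.

How it is judged:
By the outcome, as a careful person would: the job done as asked, in the order asked, and still so for the second after the job is handed in, with the robot touching nothing.
It also fails if it takes over 72 s, if anything falls off the work surface, if the arm or the gripper's body presses on something with over 40 N, if the wrist force passes 120 N, or if a joint passes its speed limit or range.

## Working session

There is one attempt and no reset: what is moved stays moved. The work goes in short steps, Python scripts to look and compute and a tool call to move; the robot and the scene stay as the last step left them, time stands still between calls to the robot, and variables do not carry over. Pictures are saved under pics/ and viewed, at most 10 in all, crops included, and the job is handed in when it is done.

Besides the shell and the picture viewer there is one more tool, called after ">>>" by a JSON object that holds its "fn" and its "kwargs", one argument or row to a line. jog_arm: Moves the arm, as the interface text tells. Its arguments: {"type":"object","properties":{"targets":{"type":"array","items":{"type":"array","items":{"type":"number"}}}},"required":["targets"]}

```bash
mkdir -p pics; cat > h.py <<'E'
import numpy as np, cv2
from workcell import ctrl, optics, finder
def cam(n,f=None):
    c=optics.read_camera(n)
    if f: cv2.imwrite('pics/'+f,c['color'][:,:,::-1])
    return c
def w(c,p): return (np.array(c['T'])@np.r_[p,1])[:3]
def pix2w(c,u,v,z):
    K=np.array(c['K']);T=np.array(c['T'])
    d=np.linalg.inv(K)@[u,v,1]; d=T[:3,:3]@(d*[1,-1,-1]); o=T[:3,3]
    return o+d*(z-o[2])/d[2]
def w2pix(c,p):
    K=np.array(c['K']);T=np.array(c['T'])
    q=T[:3,:3].T@(np.array(p)-T[:3,3]); q=K@(q*[1,-1,-1]); return q[:2]/q[2]
E
python3 - <<'E'
from h import *
print(ctrl.state())
for n in ['top','scene']:
    c=cam(n,n+'0.png'); print(n,c['K'],c['T'],[k for k in c])
    for o in ['tray','rake','rake_grip','stand','stick0','balm_a']:
        for b in finder.boxes_of(n,o)[:7]: 
            p=w(c,b['at']);print(o,b['conf'],p.round(3),w2pix(c,p).round(0))
E
cd pics; python3 -c "
import cv2
for n in ['top','scene']: cv2.imwrite(n+'0b.png',cv2.resize(cv2.imread(n+'0.png'),(800,600),interpolation=cv2.INTER_CUBIC))"
```

```text
{'time_s': 0.0, 'joint_pos': array([ 1.03930832,  0.60010268, -0.00250842,  1.60009762,  0.00181129,
        0.9429073 , -0.07979018]), 'dq': array([-0.00042289, -0.00064857, -0.00129481, -0.00175193,  0.00027258,
       -0.00014141,  0.00088635]), 'joint_efforts': array([-2.34612155e-03, -7.65062642e+01,  1.49708871e+00, -2.52346247e+01,
       -5.23690798e-02,  1.68928108e-02,  1.99665596e-04]), 'tcp_pos': array([ 0.31837778, -0.65113877,  0.403888  ]), 'ee_rot': array([-7.13760167e-04,  9.74251714e-01,  2.25461806e-01, -2.51428906e-04]), 'wrist_force': array([-0.37643605,  0.42498542,  0.10490771]), 'torque': array([-0.02138879, -0.0185554 ,  0.0263786 ]), 'grip_force': 0.0, 'opening': 0.09266974603922036}
top [[350.02636048   0.         261.11689704]
 [  0.         350.02636048 189.99420591]
 [  0.           0.           1.        ]] [[ 0.0255144   0.99645664 -0.08014475  0.41424457]
 [-0.99966133  0.02584279  0.00306275 -0.05999914]
 [ 0.00512306  0.08003946  0.99677853  1.11135816]
 [ 0.          0.          0.          1.        ]] ['color', 'K', 'T']
tray 0.97 [ 0.513 -0.167 
[... 723 characters left out ...]
  0.79865031  0.60136629  0.65477589]
 [ 0.          0.          0.          1.        ]] ['color', 'K', 'T']
tray 0.79 [ 0.512 -0.213  0.004] [228. 240.]
rake 0.64 [0.44  0.259 0.049] [300. 137.]
rake_grip 0.73 [0.441 0.253 0.049] [299. 138.]
stand 0.75 [0.442 0.25  0.004] [297. 150.]
stick0 0.78 [ 0.506 -0.145  0.016] [243. 220.]
stick0 0.66 [ 0.509 -0.197  0.015] [231. 232.]
stick0 0.64 [0.351 0.097 0.005] [248. 161.]
stick0 0.45 [ 0.495 -0.25   0.012] [212. 243.]
stick0 0.43 [ 0.531 -0.101  0.017] [260. 214.]
stick0 0.43 [ 0.534 -0.042  0.011] [274. 205.]
balm_a 0.66 [ 0.4   -0.093  0.041] [222. 187.]
balm_a 0.49 [0.303 0.262 0.04 ] [265. 127.]
balm_a 0.46 [0.443 0.259 0.048] [300. 138.]
```

View pics/top0b.png

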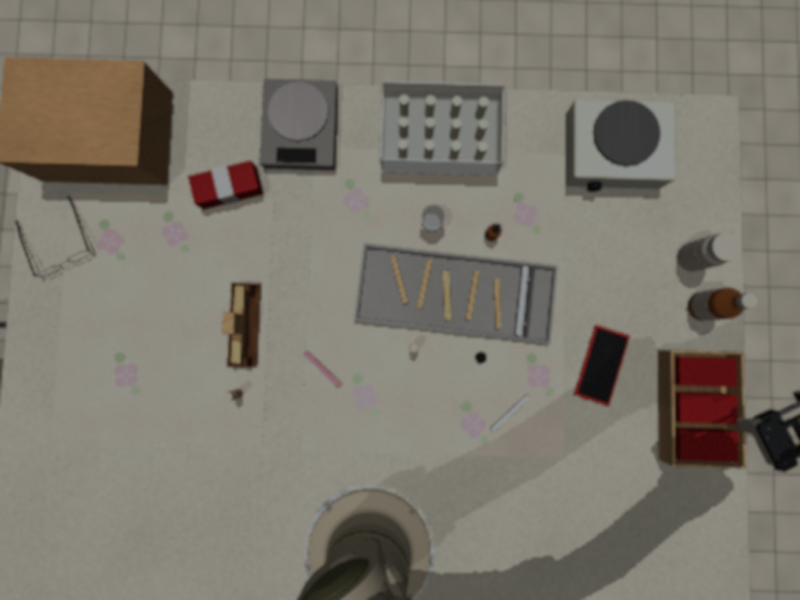

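View pics/scene0b.png

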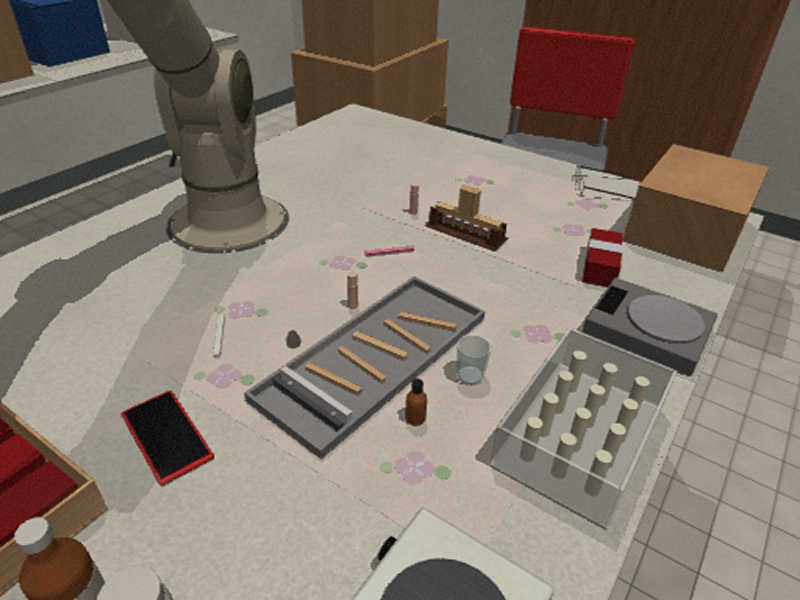

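The top view shows the tray with five wooden sticks at (400–498, 255–330) and the stop at (523,300). The rake is in its stand at (240,325). The look-alikes are a pink stick at (323,368) and a white stick at (510,412), both outside the tray and not part of the job. Balm_b, at (237,393), stands close to the stand.

```bash
python3 - <<'E'
import cv2,numpy as np
t=cv2.imread('pics/top0.png'); s=cv2.imread('pics/scene0.png')
a=cv2.resize(t[150:225,222:362],None,fx=5,fy=5,interpolation=cv2.INTER_CUBIC)
b=cv2.resize(t[175:265,135:175],None,fx=5,fy=2.4*2.5/3*2.5 if 0 else 5,interpolation=cv2.INTER_CUBIC)
c=np.zeros((600,800,3),np.uint8); 
c[:375,:700]=a
b2=cv2.rotate(t[175:240,140:172],cv2.ROTATE_90_CLOCKWISE)
b2=cv2.resize(b2,None,fx=6,fy=6,interpolation=cv2.INTER_CUBIC); c[385:385+192,:390]=b2
d=cv2.resize(s[110:162,265:331],None,fx=4,fy=4,interpolation=cv2.INTER_CUBIC); c[385:385+208,400:664]=d
c=np.clip(c.astype(float)*1.5,0,255).astype(np.uint8)
cv2.imwrite('pics/comp.png',c)
E
```

```text
(no output)
```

View pics/comp.png

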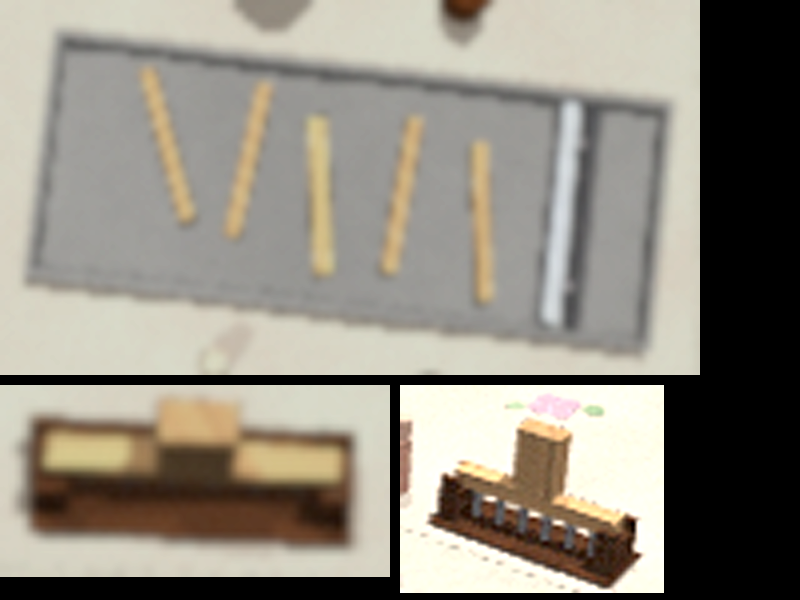

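```bash
python3 - <<'E'
from h import *
c=cam('top')
f=lambda x,y,z: pix2w(c,222+(x+.5)/5-.5,150+(y+.5)/5-.5,z)[:2]
P=np.array([f(*p,.019) for p in [(60,32),(670,103),(645,352),(25,280)]]);print(P.round(4),P.mean(0).round(4))
print([np.linalg.norm(P[i]-P[(i+1)%4]).round(4) for i in range(4)])
# TL=+x+y, TR=+x-y, BR=-x-y, BL
yv=(P[0]-P[1])+(P[3]-P[2]); a=np.arctan2(-yv[0],yv[1]); xv=(P[0]-P[3])+(P[1]-P[2]); print('yaw',a,np.arctan2(xv[1],xv[0]))
cen=P.mean(0); yaw=a
mid_off=(-.212+.170)/2
R=lambda a:np.array([[np.cos(a),-np.sin(a)],[np.sin(a),np.cos(a)]])
org=cen-R(yaw)@[0,mid_off]; print('tray org',org)
tr=lambda p:(R(yaw).T@(p-org)).round(4)
for n,q,z in [('stop',[(561,100),(583,100),(541,323),(563,325)],.027),]:
  for x,y in q: print(n,tr(f(x,y,z)))
for i,q in enumerate([[(482,142),(486,300)],[(416,118),(389,272)],[(318,117),(322,273)],[(265,83),(233,236)],[(149,70),(187,220)]]): print('stick',i,[tr(f(x,y,.014)) for x,y in q])
g=lambda x,y,z: pix2w(c,140+(y-385+.5)/6-.5,239-((x+.5)/6-.5),z)[:2]
G=np.array([g(*p,.104) for p in [(158,398),(241,400),(241,444),(158,443)]]);print('grip',G.round(4),G.mean(0))
B=np.array([g(*p,.048) for p in [(40,432),(348,443),(348,482),(40,472)]]);print('bar',B.round(4),B.mean(0)); d=B[1]-B[0]+B[2]-B[3]; print('yaw',np.arctan2(d[1],d[0]))
S=np.array([g(*p,.004) for p in [(32,530),(352,545)]]);print('stand',S,np.arctan2(*(S[1]-S[0])[::-1]))
print(finder.boxes_of('top','balm_b')and[w(c,b['at']).round(3) for b in finder.boxes_of('top','balm_b')])
s=cam('scene')
for n in ['rake_grip','stand']: print(n,[(b['conf'],w(s,b['at']).round(3)) for b in finder.boxes_of('scene',n)])
print('scene proj grip top',w2pix(s,[*G.mean(0),.104]),'tray corners',[w2pix(s,[*p,.019]).round(1)*800/512 for p in P])
print('scene bar ends',[((w2pix(s,[*p,.048])-[265,110])*4+[400,385]).round() for p in B],[((w2pix(s,[*p,.104])-[265,110])*4+[400,385]).round() for p in G])
E
```

```text
[[ 0.6074  0.0262]
 [ 0.5723 -0.3592]
 [ 0.4156 -0.3443]
 [ 0.4505  0.043 ]] [ 0.5114 -0.1586]
[np.float64(0.387), np.float64(0.1574), np.float64(0.3888), np.float64(0.1578)]
yaw -0.09025379751052638 -0.10110812266661394
tray org [ 0.51333191 -0.13767574]
stop [ 0.0713 -0.1453]
stop [ 0.0729 -0.159 ]
stop [-0.0685 -0.1468]
stop [-0.0682 -0.1604]
stick 0 [array([ 0.041 , -0.1009]), array([-0.0578, -0.1136])]
stick 1 [array([ 0.0514, -0.0579]), array([-0.0474, -0.0513])]
stick 2 [array([0.0448, 0.0037]), array([-0.0529, -0.0097])]
stick 3 [array([0.0624, 0.0394]), array([-0.0362,  0.0485])]
stick 4 [array([0.0621, 0.1132]), array([-0.0296,  0.0783])]
grip [[0.42   0.2773]
 [0.4597 0.2785]
 [0.4602 0.2574]
 [0.4205 0.2559]] [0.44009537 0.26727132]
bar [[0.3617 0.2759]
 [0.5171 0.2783]
 [0.5176 0.2586]
 [0.3622 0.2559]] [0.43964767 0.26717749]
yaw 0.016454993771426053
stand [[0.35662363 0.23846154]
 [0.52491453 0.23856674]] 0.0006250998936264021
[array([0.443, 0.262, 0.05 ]), array([0.303, 0.269, 0.053])]
rake_grip [(0.95, array([0.444, 0.254, 0.048]))]
stand [(0.35, array([ 0.511, -0.144,  0.015]))]
scene proj grip top [302.55248285 120.89332926] tray corners [array([485.     , 312.03125]), array([323.28125, 449.21875]), array([247.34375, 391.25   ]), array([414.375  , 276.09375])]
scene bar ends [array([467., 459.]), array([635., 514.]), array([624., 524.]), array([455., 468.])] [array([534., 417.]), array([579., 430.]), array([567., 440.]), array([522., 427.])]
```

The rake sits at (0.440, 0.267) with yaw ≈ 0.015. The tray origin is about (0.513, -0.138) with yaw ≈ -0.094. Moving now.

>>> {"fn": "jog_arm", "kwargs": {
  "targets": [
    [-1,0.02,-0.02,0,6.3],
    [-1,0.02,-0.03,0,6.3],
    [-1,0.03,-0.04,0,6.3],
    [-1,0.03,-0.04,0,6.3],
    [-1,0.02,-0.04,0,0],
    [-1,0.0,-0.041,0,0],
    [-1,0,-0.041,0,0],
    [-1,0,-0.041,0,0],
    [-1,0,-0.041,0,0],
    [-1,0,-0.041,0,0]
  ]
}}

```text
time_s: 1.83
tcp_pos: [0.3882, -0.2708, 0.4049]
ee_rot: [0.0, 1.0, 0.007, 0.0]
wrist_force: [0.9, -0.6, -0.2]
opening: 0.093
grip_force: 0.0
```

>>> {"fn": "jog_arm", "kwargs": {
  "targets": [
    [-1,0,-0.041,0,0],
    [-1,0,-0.041,0,0],
    [-1,0,-0.041,0,0],
    [-1,0,-0.041,0,0],
    [-1,0,-0.041,0,0],
    [-1,0,-0.041,0,0],
    [-1,0,-0.041,0,0],
    [-1,0,-0.041,0,0],
    [-1,0,-0.041,0,0],
    [-1,0,-0.041,0,0]
  ]
}}

```text
time_s: 2.67
tcp_pos: [0.3819, 0.1393, 0.4051]
ee_rot: [-0.0, 1.0, 0.007, 0.001]
wrist_force: [1.2, -1.2, -0.0]
opening: 0.0928
grip_force: 0.0
```

>>> {"fn": "jog_arm", "kwargs": {
  "targets": [
    [-1,0.02,-0.04,0.02,0],
    [-1,0.02,-0.04,0.02,0],
    [-1,0.018,-0.03,0.02,0],
    [-1,0,-0.018,0.02,0],
    [-1,0,0,0.01,0],
    [-1,0,0,0,0],
    [-1,0,0,0,0],
    [-1,0,0,0,0]
  ]
}}

```text
time_s: 3.33
tcp_pos: [0.4327, 0.2529, 0.3215]
ee_rot: [0.0, 1.0, 0.007, 0.0]
wrist_force: [0.2, 0.1, -0.4]
opening: 0.0929
grip_force: 0.0
```

```bash
python3 - <<'E'
from h import *
s=ctrl.state(); print(s['tcp_pos'],s['joint_pos'].round(2),s['ee_rot'].round(4))
c=cam('top','t1.png');d=cam('scene','s1.png')
a=cv2.imread('pics/t1.png')[165:255,110:200];b=cv2.imread('pics/s1.png')[60:180,245:365]
a=cv2.resize(a,(400,400),interpolation=cv2.INTER_CUBIC);b=cv2.resize(b,(400,400),interpolation=cv2.INTER_CUBIC)
cv2.imwrite('pics/ab.png',np.hstack([a,b]))
E
```

```text
[0.43269063 0.25294461 0.32150524] [-0.58  0.46 -0.08  2.18  0.07  0.5  -2.28] [1.0e-04 1.0e+00 6.8e-03 2.0e-04]
```

View pics/ab.png

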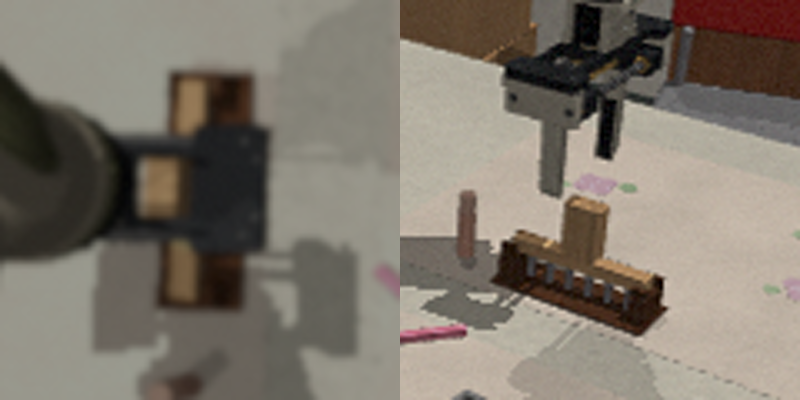

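The picture shows the open gripper above the grip, a little short in y, with balm_b clear. I'll correct that and descend.

>>> {"fn": "jog_arm", "kwargs": {
  "targets": [
    [-1,0.007,-0.014,0,0],
    [-1,0,0,0.02,0],
    [-1,0,0,0.02,0],
    [-1,0,0,0,0],
    [-1,0,0,0,0]
  ]
}}

```text
time_s: 3.85
tcp_pos: [0.4394, 0.2676, 0.281]
ee_rot: [0.0, 1.0, 0.007, -0.0]
wrist_force: [-0.5, -0.5, -0.4]
opening: 0.0928
grip_force: 0.0
```

```bash
python3 - <<'E'
from h import *
d=cam('scene','s1.png')
b=cv2.imread('pics/s1.png')[80:180,245:345]
cv2.imwrite('pics/s1b.png',cv2.resize(b,(600,600),interpolation=cv2.INTER_CUBIC))
E
```

```text
(no output)
```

View pics/s1b.png

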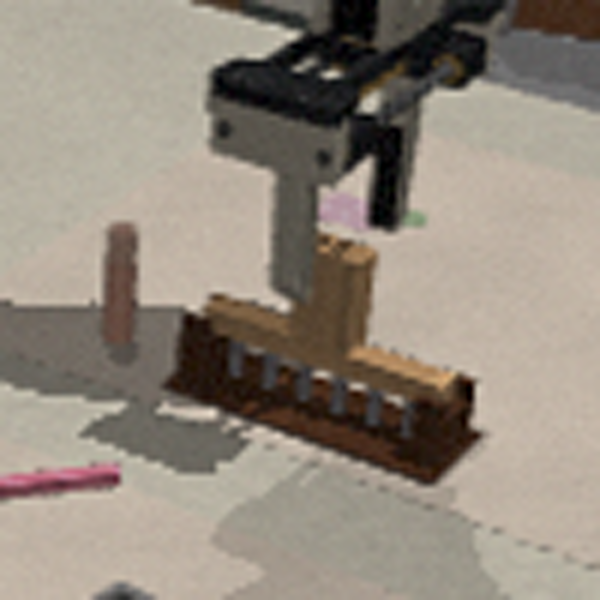

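The fingers straddle the grip (front finger tip at (290,290), grip top at (345,245)). Descending and closing.

>>> {"fn": "jog_arm", "kwargs": {
  "targets": [
    [-1,0,0,0.02,0],
    [-1,0,0,0.02,0],
    [-1,0,0,0,0],
    [0,0,0,0,0],
    [0.6,0,0,0,0],
    [1,0,0,0,0],
    [1,0,0,0,0],
    [1,0,0,0,0],
    [1,0,0,0,0],
    [1,0,0,0,0]
  ]
}}

```text
time_s: 4.73
tcp_pos: [0.4395, 0.2683, 0.241]
ee_rot: [-0.0, 1.0, 0.007, 0.0]
wrist_force: [-0.5, -0.1, 0.4]
opening: 0.0509
grip_force: 0.0
```

>>> {"fn": "jog_arm", "kwargs": {
  "targets": [
    [1,0,0,0,0],
    [1,0,0,0,0],
    [1,0,0,0,0],
    [1,0,0,0,0],
    [1,0,0,0,0],
    [1,0,0,0,0],
    [1,0,0,0,0],
    [1,0,0,0,0]
  ]
}}

```text
time_s: 5.4
tcp_pos: [0.4394, 0.2682, 0.2406]
ee_rot: [0.0, 1.0, 0.008, -0.0]
wrist_force: [-0.7, 0.3, -0.8]
opening: 0.0219
grip_force: 29.9
```

>>> {"fn": "jog_arm", "kwargs": {
  "targets": [
    [1,0,0,-0.01,0],
    [1,0,0,-0.02,0],
    [1,0,0,-0.03,0],
    [1,0,0,-0.03,0],
    [1,0.01,0.02,0,0],
    [1,0.014,0.04,0,0],
    [1,0.014,0.04,0,0],
    [1,0.014,0.04,0,0],
    [1,0.014,0.04,0,0],
    [1,0.014,0.04,0,0]
  ]
}}

```text
time_s: 6.23
tcp_pos: [0.5217, 0.0509, 0.3316]
ee_rot: [-0.0, 1.0, 0.008, 0.0]
wrist_force: [1.2, 0.8, -0.9]
opening: 0.0219
grip_force: 30.0
```

>>> {"fn": "jog_arm", "kwargs": {
  "targets": [
    [1,0.004,0.025,0,0],
    [1,0,0.015,0,0],
    [1,0,0,0,6.1],
    [1,0,0,0,0],
    [1,0,0,0,0],
    [1,0,0,0,0]
  ]
}}

```text
time_s: 6.73
tcp_pos: [0.526, 0.0137, 0.331]
ee_rot: [-0.0, 0.999, -0.044, 0.0]
wrist_force: [0.2, 0.3, -2.4]
opening: 0.0217
grip_force: 29.9
```

```bash
python3 - <<'E'
from h import *
s=ctrl.state(); print(s['tcp_pos'],s['ee_rot'].round(4),s['wrist_force'],s['torque'])
d=cam('scene','s2.png');c=cam('top','t2.png')
b=cv2.imread('pics/s2.png')[120:280,190:350]
cv2.imwrite('pics/s2b.png',cv2.resize(b,(600,600),interpolation=cv2.INTER_CUBIC))
E
```

```text
[0.52601217 0.01370049 0.3310457 ] [-1.00e-04  9.99e-01 -4.37e-02  1.00e-04] [ 0.22869235  0.26904528 -2.37332072] [0.02817129 0.07122995 0.00937689]
```

View pics/s2b.png

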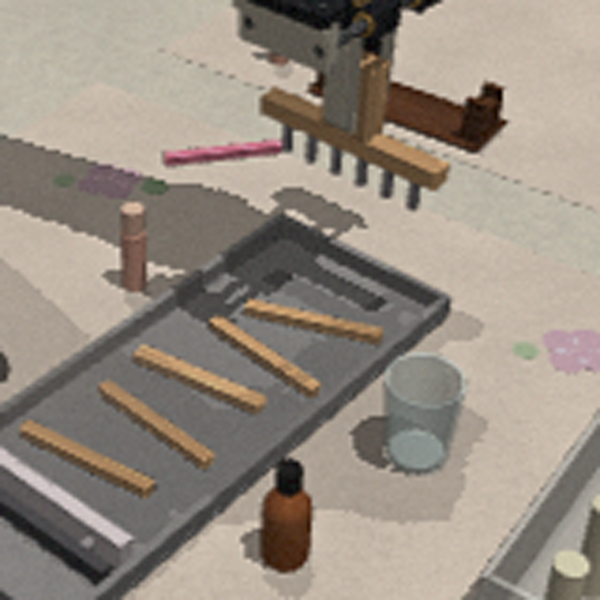

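The rake is held level over the free end, tines at (290–415, 140–200). The predicted tray corners agree with the picture. Next I'll shift to y ≈ 0.146 and lower the tines to 2–3 mm above the floor.

>>> {"fn": "jog_arm", "kwargs": {
  "targets": [
    [1,0.001,0.008,0.01,0],
    [1,0,0,0.025,0],
    [1,0,0,0.025,0],
    [1,0,0,0.015,0],
    [1,0,0,0.008,0],
    [1,0,0,0.004,0],
    [1,0,0,0.001,0],
    [1,0,0,0,0]
  ]
}}

```text
time_s: 7.5
tcp_pos: [0.5266, 0.0048, 0.2428]
ee_rot: [0.0, 0.999, -0.046, 0.0]
wrist_force: [0.3, -1.0, -1.3]
opening: 0.0219
grip_force: 29.9
```

```bash
cat > st.py <<'E'
from h import *
s=ctrl.state(); p=s['tcp_pos']; a=-.09
d=p[:2]-[.5132,-.1395]; q=s['ee_rot']; yaw=2*np.arctan2(q[2],q[1])
f=s['wrist_force']
print('t',round(s['time_s'],2),'z',p[2].round(4),'tip',(p[2]-.2346).round(4),'tray xy',(d[0]*np.cos(a)+d[1]*np.sin(a)).round(4),(-d[0]*np.sin(a)+d[1]*np.cos(a)).round(4),'yaw',yaw.round(4),'Fy',(-f[0]*np.sin(a)+f[1]*np.cos(a)).round(2),'F',f.round(2),'tq',s['torque'].round(2))
E
python3 st.py
```

```text
t 7.5 z 0.2428 tip 0.0082 tray xy 0.0003 0.1449 yaw -0.0912 Fy -0.98 F [ 0.32 -1.01 -1.35] tq [ 0.01  0.01 -0.01]
```

>>> {"fn": "jog_arm", "kwargs": {
  "targets": [
    [1,0,0.002,0,0],
    [1,0,0.003,0,0],
    [1,0,0.003,0,0],
    [1,0,0.003,0,0],
    [1,0,0.003,0,0],
    [1,0,0.003,0,0],
    [1,0,0.003,0,0],
    [1,0,0.003,0,0],
    [1,0,0.003,0,0],
    [1,0,0.003,0,0]
  ]
}}

```text
time_s: 8.33
tcp_pos: [0.5237, -0.0244, 0.2426]
ee_rot: [-0.0, 0.999, -0.046, -0.0]
wrist_force: [1.1, 0.6, -1.1]
opening: 0.022
grip_force: 29.9
```

>>> {"fn": "jog_arm", "kwargs": {
  "targets": [
    [1,0,0.003,0,0],
    [1,0,0.003,0,0],
    [1,0,0.003,0,0],
    [1,0,0.003,0,0],
    [1,0,0.003,0,0],
    [1,0,0.003,0,0],
    [1,0,0.003,0,0],
    [1,0,0.003,0,0],
    [1,0,0.003,0,0],
    [1,0,0.003,0,0]
  ]
}}

```text
time_s: 9.17
tcp_pos: [0.521, -0.0542, 0.2427]
ee_rot: [0.0, 0.999, -0.046, -0.0]
wrist_force: [-0.6, 0.5, -1.7]
opening: 0.0219
grip_force: 29.9
```

```bash
python3 st.py; python3 - <<'E'
from h import *
d=cam('scene','s3.png')
b=cv2.imread('pics/s3.png')[160:290,155:315]
cv2.imwrite('pics/s3b.png',cv2.resize(b,None,fx=4.5,fy=4.5,interpolation=cv2.INTER_CUBIC))
E
```

```text
t 9.17 z 0.2427 tip 0.0081 tray xy 0.0001 0.0856 yaw -0.0915 Fy 0.44 F [-0.56  0.49 -1.66] tq [0.09 0.04 0.03]
```

View pics/s3b.png

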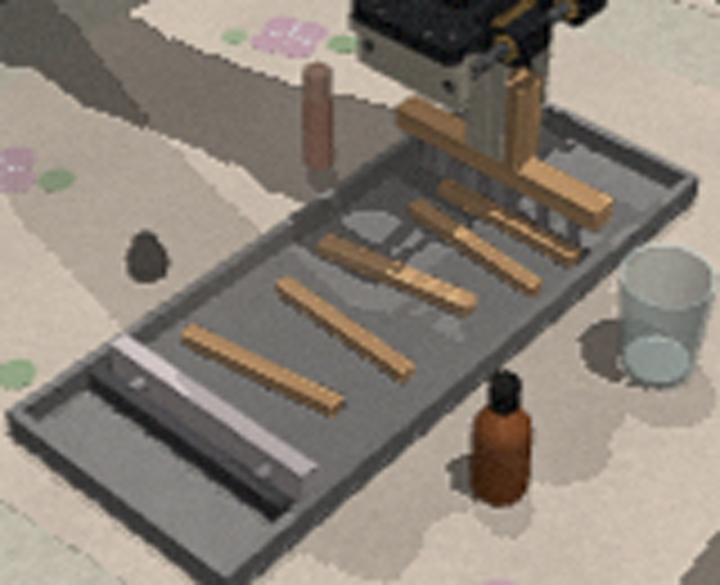

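The picture shows stick4 lying along the tines at (440–575, 190–260), with the other sticks still ahead of it. Combing on.

>>> {"fn": "jog_arm", "kwargs": {
  "targets": [
    [1,0,0.003,0,0],
    [1,0,0.003,0,0],
    [1,0,0.003,0,0],
    [1,0,0.003,0,0],
    [1,0,0.003,0,0],
    [1,0,0.003,0,0],
    [1,0,0.003,0,0],
    [1,0,0.003,0,0],
    [1,0,0.003,0,0],
    [1,0,0.003,0,0]
  ]
}}

```text
time_s: 10.05
tcp_pos: [0.5182, -0.0841, 0.2427]
ee_rot: [0.0, 0.999, -0.046, 0.0]
wrist_force: [-0.1, 0.9, -1.0]
opening: 0.0219
grip_force: 29.9
```

>>> {"fn": "jog_arm", "kwargs": {
  "targets": [
    [1,0,0.003,0,0],
    [1,0,0.003,0,0],
    [1,0,0.003,0,0],
    [1,0,0.003,0,0],
    [1,0,0.003,0,0],
    [1,0,0.003,0,0],
    [1,0,0.003,0,0],
    [1,0,0.003,0,0],
    [1,0,0.003,0,0],
    [1,0,0.003,0,0]
  ]
}}

```text
time_s: 10.88
tcp_pos: [0.5155, -0.114, 0.2427]
ee_rot: [0.0, 0.999, -0.046, -0.0]
wrist_force: [-1.0, 0.2, -1.1]
opening: 0.0219
grip_force: 29.9
```

>>> {"fn": "jog_arm", "kwargs": {
  "targets": [
    [1,0,0.003,0,0],
    [1,0,0.003,0,0],
    [1,0,0.003,0,0],
    [1,0,0.003,0,0],
    [1,0,0.003,0,0],
    [1,0,0.003,0,0],
    [1,0,0.003,0,0],
    [1,0,0.003,0,0],
    [1,0,0.003,0,0],
    [1,0,0.003,0,0]
  ]
}}

```text
time_s: 11.72
tcp_pos: [0.5127, -0.1438, 0.2427]
ee_rot: [0.0, 0.999, -0.046, -0.0]
wrist_force: [0.5, 0.2, -1.4]
opening: 0.0217
grip_force: 29.9
```

>>> {"fn": "jog_arm", "kwargs": {
  "targets": [
    [1,0,0.003,0,0],
    [1,0,0.003,0,0],
    [1,0,0.003,0,0],
    [1,0,0.003,0,0],
    [1,0,0.003,0,0],
    [1,0,0.003,0,0],
    [1,0,0.003,0,0],
    [1,0,0.003,0,0],
    [1,0,0.002,0,0],
    [1,0,0.002,0,0]
  ]
}}

```text
time_s: 12.55
tcp_pos: [0.5102, -0.1717, 0.2427]
ee_rot: [-0.0, 0.999, -0.046, -0.0]
wrist_force: [0.3, 0.4, -1.6]
opening: 0.0218
grip_force: 29.9
```

```bash
python3 st.py; python3 - <<'E'
from h import *
d=cam('scene','s4.png')
b=cv2.imread('pics/s4.png')[180:290,155:285]
cv2.imwrite('pics/s4b.png',cv2.resize(b,None,fx=5,fy=5,interpolation=cv2.INTER_CUBIC))
E
```

```text
t 12.55 z 0.2427 tip 0.0081 tray xy -0.0001 -0.0323 yaw -0.0916 Fy 0.47 F [ 0.32  0.44 -1.61] tq [ 0.16 -0.07 -0.01]
```

View pics/s4b.png

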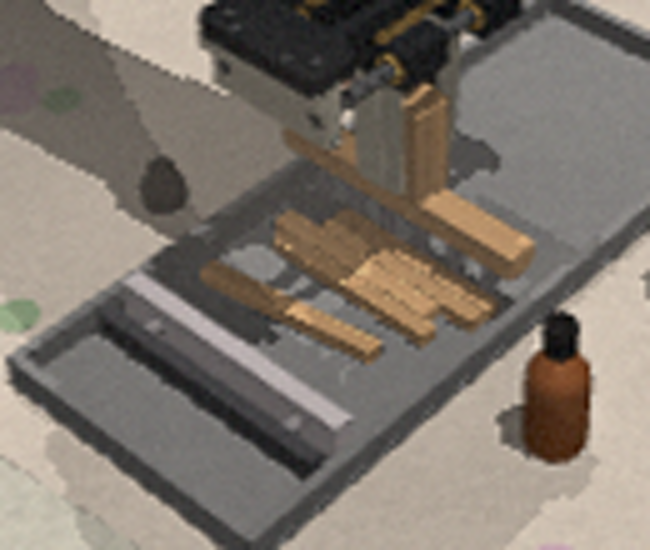

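The sticks are stacking parallel ahead of the tines at (275–495, 210–325), stick0 is next, and the stop is clear at (130–350, 280–430).

>>> {"fn": "jog_arm", "kwargs": {
  "targets": [
    [1,0,0.002,0,0],
    [1,0,0.003,0,0],
    [1,0,0.003,0,0],
    [1,0,0.003,0,0],
    [1,0,0.003,0,0],
    [1,0,0.003,0,0],
    [1,0,0.003,0,0],
    [1,0,0.003,0,0],
    [1,0,0.003,0,0],
    [1,0,0.002,0,0]
  ]
}}

```text
time_s: 13.43
tcp_pos: [0.5076, -0.1998, 0.2427]
ee_rot: [0.0, 0.999, -0.046, -0.0]
wrist_force: [0.1, 0.0, -0.4]
opening: 0.0217
grip_force: 29.9
```

>>> {"fn": "jog_arm", "kwargs": {
  "targets": [
    [1,0,0.001,0,0],
    [1,0,0.001,0,0],
    [1,0,0.001,0,0],
    [1,0,0.001,0,0],
    [1,0,0.001,0,0],
    [1,0,0.001,0,0],
    [1,0,0.001,0,0],
    [1,0,0.001,0,0],
    [1,0,0.001,0,0],
    [1,0,0.001,0,0]
  ]
}}

```text
time_s: 14.27
tcp_pos: [0.5068, -0.2094, 0.2427]
ee_rot: [0.0, 0.999, -0.046, -0.0]
wrist_force: [0.2, -0.2, -0.6]
opening: 0.0222
grip_force: 29.9
```

```bash
python3 st.py
```

```text
t 14.27 z 0.2427 tip 0.0081 tray xy -0.0001 -0.0702 yaw -0.0915 Fy -0.19 F [ 0.16 -0.21 -0.65] tq [ 0.14 -0.02 -0.03]
```

>>> {"fn": "jog_arm", "kwargs": {
  "targets": [
    [1,0,0.0007,0,0],
    [1,0,0.0007,0,0],
    [1,0,0.0007,0,0],
    [1,0,0.0007,0,0],
    [1,0,0.0007,0,0],
    [1,0,0.0007,0,0],
    [1,0,0.0007,0,0],
    [1,0,0.0007,0,0],
    [1,0,0.0007,0,0],
    [1,0,0.0007,0,0]
  ]
}}

```text
time_s: 15.1
tcp_pos: [0.5061, -0.2163, 0.2427]
ee_rot: [-0.0, 0.999, -0.046, -0.0]
wrist_force: [0.4, 0.4, -0.9]
opening: 0.0216
grip_force: 29.9
```

```bash
python3 st.py; python3 - <<'E'
from h import *
d=cam('scene','s5.png')
b=cv2.imread('pics/s5.png')[195:285,155:265]
cv2.imwrite('pics/s5b.png',cv2.resize(b,None,fx=6.5,fy=6.5,interpolation=cv2.INTER_CUBIC))
E
```

```text
t 15.1 z 0.2427 tip 0.0081 tray xy -0.0002 -0.0771 yaw -0.0915 Fy 0.39 F [ 0.41  0.36 -0.87] tq [ 0.19 -0.01  0.08]
```

View pics/s5b.png

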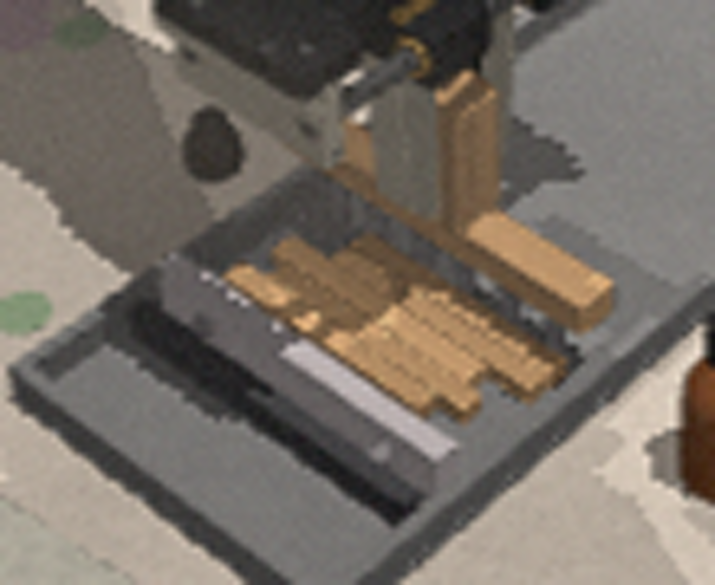

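The row is compact, parallel and just short of the stop (sticks at (225–565, 235–420), stop edge at (165–455, 255–460)). Now feeling for the stop in small steps.

>>> {"fn": "jog_arm", "kwargs": {
  "targets": [
    [1,0,0.0005,0,0],
    [1,0,0.0005,0,0],
    [1,0,0.0005,0,0],
    [1,0,0.0005,0,0],
    [1,0,0,0,0]
  ]
}}

```text
time_s: 15.57
tcp_pos: [0.5059, -0.2183, 0.2427]
ee_rot: [0.0, 0.999, -0.046, -0.0]
wrist_force: [0.5, -0.4, -0.7]
opening: 0.022
grip_force: 29.9
```

```bash
python3 st.py
```

```text
t 15.57 z 0.2427 tip 0.0081 tray xy -0.0002 -0.0792 yaw -0.0916 Fy -0.31 F [ 0.49 -0.35 -0.72] tq [0.01 0.06 0.  ]
```

>>> {"fn": "jog_arm", "kwargs": {
  "targets": [
    [1,0,0.0005,0,0],
    [1,0,0.0005,0,0],
    [1,0,0.0005,0,0],
    [1,0,0.0005,0,0],
    [1,0,0,0,0]
  ]
}}

```text
time_s: 15.98
tcp_pos: [0.5057, -0.2203, 0.2427]
ee_rot: [0.0, 0.999, -0.046, -0.0]
wrist_force: [0.1, 0.9, -0.9]
opening: 0.0221
grip_force: 29.9
```

```bash
python3 st.py
```

```text
t 15.98 z 0.2427 tip 0.0081 tray xy -0.0002 -0.0812 yaw -0.0915 Fy 0.93 F [ 0.14  0.92 -0.88] tq [ 0.04  0.02 -0.01]
```

>>> {"fn": "jog_arm", "kwargs": {
  "targets": [
    [1,0,0.0005,0,0],
    [1,0,0.0005,0,0],
    [1,0,0.0005,0,0],
    [1,0,0.0005,0,0]
  ]
}}

```text
time_s: 16.32
tcp_pos: [0.5055, -0.2223, 0.2427]
ee_rot: [-0.0, 0.999, -0.046, -0.0]
wrist_force: [-0.0, -0.5, -1.0]
opening: 0.022
grip_force: 29.9
```

```bash
python3 st.py
```

```text
t 16.32 z 0.2427 tip 0.0081 tray xy -0.0002 -0.0831 yaw -0.0915 Fy -0.51 F [-0.04 -0.51 -1.03] tq [ 0.19 -0.02 -0.05]
```

>>> {"fn": "jog_arm", "kwargs": {
  "targets": [
    [1,0,0.0005,0,0],
    [1,0,0.0005,0,0],
    [1,0,0.0005,0,0],
    [1,0,0,0,0]
  ]
}}

```text
time_s: 16.65
tcp_pos: [0.5054, -0.2239, 0.2427]
ee_rot: [0.0, 0.999, -0.046, -0.0]
wrist_force: [0.5, -0.4, -1.3]
opening: 0.0215
grip_force: 29.9
```

```bash
python3 st.py
```

```text
t 16.65 z 0.2427 tip 0.0081 tray xy -0.0002 -0.0847 yaw -0.0916 Fy -0.34 F [ 0.51 -0.39 -1.27] tq [ 0.01  0.03 -0.01]
```

>>> {"fn": "jog_arm", "kwargs": {
  "targets": [
    [1,0,0.0005,0,0],
    [1,0,0.0005,0,0],
    [1,0,0.0005,0,0],
    [1,0,0.0005,0,0]
  ]
}}

```text
time_s: 16.98
tcp_pos: [0.5052, -0.2258, 0.2427]
ee_rot: [0.0, 0.999, -0.046, -0.0]
wrist_force: [0.7, -0.3, -1.2]
opening: 0.0221
grip_force: 29.9
```

```bash
python3 st.py
```

```text
t 16.98 z 0.2427 tip 0.0081 tray xy -0.0002 -0.0866 yaw -0.0915 Fy -0.24 F [ 0.7  -0.3  -1.19] tq [ 0.12 -0.01  0.01]
```

>>> {"fn": "jog_arm", "kwargs": {
  "targets": [
    [1,0,0.0005,0,0],
    [1,0,0.0005,0,0],
    [1,0,0.0005,0,0],
    [1,0,0.0005,0,0]
  ]
}}

```text
time_s: 17.32
tcp_pos: [0.5051, -0.2278, 0.2427]
ee_rot: [0.0, 0.999, -0.046, -0.0]
wrist_force: [0.4, 0.7, -1.1]
opening: 0.0218
grip_force: 29.9
```

```bash
python3 st.py
```

```text
t 17.32 z 0.2427 tip 0.0081 tray xy -0.0002 -0.0886 yaw -0.0915 Fy 0.74 F [ 0.37  0.71 -1.14] tq [ 0.14 -0.01  0.01]
```

>>> {"fn": "jog_arm", "kwargs": {
  "targets": [
    [1,0,0.0005,0,0],
    [1,0,0.0005,0,0],
    [1,0,0.0005,0,0],
    [1,0,0,0,0]
  ]
}}

```text
time_s: 17.65
tcp_pos: [0.5049, -0.2288, 0.2427]
ee_rot: [-0.0, 0.999, -0.046, -0.0]
wrist_force: [-0.1, 3.4, -0.3]
opening: 0.0219
grip_force: 29.9
```

```bash
python3 st.py
```

```text
t 17.65 z 0.2427 tip 0.0081 tray xy -0.0002 -0.0897 yaw -0.091 Fy 3.39 F [-0.1   3.41 -0.3 ] tq [ 0.82 -0.01  0.08]
```

Contact at 3.4 N.

>>> {"fn": "jog_arm", "kwargs": {
  "targets": [
    [1,0,0.0003,0,0],
    [1,0,0.0002,0,0],
    [1,0,0,0,0]
  ]
}}

```text
time_s: 17.9
tcp_pos: [0.5049, -0.2291, 0.2427]
ee_rot: [-0.0, 0.999, -0.045, -0.0]
wrist_force: [0.2, 6.4, 0.9]
opening: 0.0217
grip_force: 30.0
```

```bash
python3 st.py
```

```text
t 17.9 z 0.2427 tip 0.0081 tray xy -0.0002 -0.09 yaw -0.0909 Fy 6.37 F [0.19 6.38 0.9 ] tq [1.51 0.05 0.07]
```

>>> {"fn": "jog_arm", "kwargs": {
  "targets": [
    [1,0,0.0003,0,0],
    [1,0,0,0,0],
    [1,0,0,0,0]
  ]
}}

```text
time_s: 18.15
tcp_pos: [0.5048, -0.2294, 0.2427]
ee_rot: [-0.0, 0.999, -0.045, -0.0]
wrist_force: [0.2, 5.7, 0.1]
opening: 0.0217
grip_force: 30.0
```

```bash
python3 st.py
```

```text
t 18.15 z 0.2427 tip 0.0081 tray xy -0.0002 -0.0902 yaw -0.0907 Fy 5.65 F [0.21 5.65 0.1 ] tq [1.59 0.06 0.15]
```

>>> {"fn": "jog_arm", "kwargs": {
  "targets": [
    [1,0,0.0003,0,0],
    [1,0,0,0,0],
    [1,0,0,0,0]
  ]
}}

```text
time_s: 18.4
tcp_pos: [0.5048, -0.2295, 0.2427]
ee_rot: [-0.0, 0.999, -0.045, -0.0]
wrist_force: [0.1, 6.3, 1.3]
opening: 0.0217
grip_force: 30.0
```

```bash
python3 st.py
```

```text
t 18.4 z 0.2427 tip 0.0081 tray xy -0.0003 -0.0904 yaw -0.0906 Fy 6.27 F [0.14 6.28 1.34] tq [1.78 0.04 0.06]
```

>>> {"fn": "jog_arm", "kwargs": {
  "targets": [
    [1,0,0.0003,0,0],
    [1,0,0,0,0],
    [1,0,0,0,0]
  ]
}}

```text
time_s: 18.65
tcp_pos: [0.5048, -0.2296, 0.2427]
ee_rot: [-0.001, 0.999, -0.045, -0.0]
wrist_force: [-0.0, 6.4, 1.7]
opening: 0.0222
grip_force: 30.0
```

```bash
python3 st.py
```

```text
t 18.65 z 0.2427 tip 0.0081 tray xy -0.0002 -0.0905 yaw -0.0904 Fy 6.4 F [-0.01  6.42  1.7 ] tq [1.95 0.04 0.09]
```

>>> {"fn": "jog_arm", "kwargs": {
  "targets": [
    [1,0,0,0,0]
  ]
}}

```text
time_s: 18.73
tcp_pos: [0.5048, -0.2296, 0.2427]
ee_rot: [-0.001, 0.999, -0.045, -0.0]
wrist_force: [0.6, 7.0, 0.5]
opening: 0.0219
grip_force: 30.0
```

```bash
python3 st.py
```

```text
t 18.73 z 0.2427 tip 0.0081 tray xy -0.0002 -0.0905 yaw -0.0904 Fy 7.05 F [0.59 7.02 0.5 ] tq [1.92 0.05 0.13]
```

>>> {"fn": "jog_arm", "kwargs": {
  "targets": [
    [1,0,0.0002,0,0],
    [1,0,0,0,0],
    [1,0,0,0,0]
  ]
}}

```text
time_s: 18.98
tcp_pos: [0.5048, -0.2297, 0.2427]
ee_rot: [-0.001, 0.999, -0.045, -0.0]
wrist_force: [0.1, 6.4, 1.4]
opening: 0.0219
grip_force: 30.0
```

```bash
python3 st.py
```

```text
t 18.98 z 0.2427 tip 0.0081 tray xy -0.0003 -0.0906 yaw -0.0902 Fy 6.4 F [0.12 6.41 1.43] tq [2.09 0.04 0.16]
```

>>> {"fn": "jog_arm", "kwargs": {
  "targets": [
    [1,0,0,0,0]
  ]
}}

```text
time_s: 19.07
tcp_pos: [0.5048, -0.2297, 0.2426]
ee_rot: [-0.001, 0.999, -0.045, -0.0]
wrist_force: [0.6, 6.8, 0.7]
opening: 0.0216
grip_force: 30.0
```

```bash
python3 st.py
```

```text
t 19.07 z 0.2426 tip 0.008 tray xy -0.0003 -0.0906 yaw -0.0902 Fy 6.8 F [0.58 6.77 0.67] tq [2.07 0.05 0.07]
```

>>> {"fn": "jog_arm", "kwargs": {
  "targets": [
    [1,0,0,0,0]
  ]
}}

```text
time_s: 19.15
tcp_pos: [0.5048, -0.2297, 0.2427]
ee_rot: [-0.001, 0.999, -0.045, -0.0]
wrist_force: [0.2, 7.1, 1.3]
opening: 0.0219
grip_force: 30.0
```

```bash
python3 st.py
```

```text
t 19.15 z 0.2427 tip 0.0081 tray xy -0.0002 -0.0906 yaw -0.0903 Fy 7.04 F [0.21 7.05 1.3 ] tq [2.04 0.06 0.14]
```

>>> {"fn": "jog_arm", "kwargs": {
  "targets": [
    [1,0,0.0002,0,0],
    [1,0,0,0,0],
    [1,0,0,0,0],
    [1,0,0,0,0]
  ]
}}

```text
time_s: 19.48
tcp_pos: [0.5048, -0.2298, 0.2427]
ee_rot: [-0.001, 0.999, -0.045, -0.0]
wrist_force: [0.1, 6.9, 2.2]
opening: 0.0218
grip_force: 30.0
```

```bash
python3 st.py
```

```text
t 19.48 z 0.2427 tip 0.0081 tray xy -0.0002 -0.0907 yaw -0.0901 Fy 6.86 F [0.15 6.87 2.23] tq [2.11 0.01 0.11]
```

>>> {"fn": "jog_arm", "kwargs": {
  "targets": [
    [1,0,0,0,0],
    [1,0,0,0,0],
    [1,0,0,0,0],
    [1,0,0,0,0]
  ]
}}

```text
time_s: 19.82
tcp_pos: [0.5048, -0.2298, 0.2427]
ee_rot: [-0.001, 0.999, -0.045, -0.0]
wrist_force: [-0.3, 6.3, 1.5]
opening: 0.0221
grip_force: 30.0
```

```bash
python3 st.py
```

```text
t 19.82 z 0.2427 tip 0.0081 tray xy -0.0003 -0.0907 yaw -0.0902 Fy 6.22 F [-0.3   6.27  1.5 ] tq [2.13 0.05 0.12]
```

>>> {"fn": "jog_arm", "kwargs": {
  "targets": [
    [1,0,0,0,0],
    [1,0,0,0,0],
    [1,0,0,0,0]
  ]
}}

```text
time_s: 20.07
tcp_pos: [0.5048, -0.2298, 0.2426]
ee_rot: [-0.001, 0.999, -0.045, -0.0]
wrist_force: [0.1, 7.6, 1.3]
opening: 0.0218
grip_force: 30.0
```

```bash
python3 st.py
```

```text
t 20.07 z 0.2426 tip 0.008 tray xy -0.0002 -0.0907 yaw -0.0901 Fy 7.54 F [0.11 7.56 1.32] tq [2.18 0.01 0.13]
```

>>> {"fn": "jog_arm", "kwargs": {
  "targets": [
    [1,0,0.0002,0,0],
    [1,0,0.0001,0,0],
    [1,0,0,0,0],
    [1,0,0,0,0]
  ]
}}

```text
time_s: 20.4
tcp_pos: [0.5048, -0.23, 0.2427]
ee_rot: [-0.001, 0.999, -0.045, -0.0]
wrist_force: [0.4, 7.9, 2.3]
opening: 0.0219
grip_force: 30.0
```

```bash
python3 st.py
```

```text
t 20.4 z 0.2427 tip 0.0081 tray xy -0.0003 -0.0909 yaw -0.09 Fy 7.9 F [0.39 7.89 2.28] tq [2.38 0.03 0.1 ]
```

>>> {"fn": "jog_arm", "kwargs": {
  "targets": [
    [1,0,0,0,0],
    [1,0,0,0,0],
    [1,0,0,0,0],
    [1,0,0,0,0],
    [1,0,0,0,0],
    [1,0,0,0,0]
  ]
}}

```text
time_s: 20.9
tcp_pos: [0.5048, -0.2299, 0.2427]
ee_rot: [-0.001, 0.999, -0.045, -0.0]
wrist_force: [-0.4, 7.4, 1.0]
opening: 0.022
grip_force: 30.0
```

```bash
python3 st.py
```

```text
t 20.9 z 0.2427 tip 0.0081 tray xy -0.0003 -0.0908 yaw -0.09 Fy 7.34 F [-0.42  7.41  1.  ] tq [2.26 0.01 0.13]
```

>>> {"fn": "jog_arm", "kwargs": {
  "targets": [
    [1,0,0,0,0],
    [1,0,0,0,0],
    [1,0,0,0,0],
    [1,0,0,0,0],
    [1,0,0,0,0]
  ]
}}

```text
time_s: 21.32
tcp_pos: [0.5048, -0.2299, 0.2426]
ee_rot: [-0.001, 0.999, -0.045, -0.0]
wrist_force: [0.2, 9.0, 1.3]
opening: 0.0216
grip_force: 30.0
```

```bash
python3 st.py
```

```text
t 21.32 z 0.2426 tip 0.008 tray xy -0.0003 -0.0908 yaw -0.09 Fy 9.02 F [0.17 9.04 1.32] tq [2.37 0.06 0.15]
```

Held about 8 N for a second. Backing off slowly, then lifting.

>>> {"fn": "jog_arm", "kwargs": {
  "targets": [
    [1,0,0,0,0],
    [1,0,0,0,0],
    [1,0,-0.0005,0,0],
    [1,0,-0.0005,0,0],
    [1,0,-0.0005,0,0],
    [1,0,-0.0005,0,0],
    [1,0,-0.0005,0,0],
    [1,0,-0.0005,0,0],
    [1,0,-0.0005,0,0],
    [1,0,-0.0005,0,0]
  ]
}}

```text
time_s: 22.15
tcp_pos: [0.5051, -0.2279, 0.2427]
ee_rot: [0.0, 0.999, -0.046, 0.0]
wrist_force: [-0.7, -0.4, -0.8]
opening: 0.0217
grip_force: 29.9
```

>>> {"fn": "jog_arm", "kwargs": {
  "targets": [
    [1,0,-0.001,0,0],
    [1,0,-0.003,0,0],
    [1,0,-0.006,0,0],
    [1,0,-0.006,0,0],
    [1,0,-0.004,0,0],
    [1,0,0,-0.005,0],
    [1,0,0,-0.02,0],
    [1,0,0,-0.03,0],
    [1,0,0,-0.03,0],
    [1,0,0,-0.005,0]
  ]
}}

```text
time_s: 22.98
tcp_pos: [0.5077, -0.2076, 0.3371]
ee_rot: [0.001, 0.999, -0.046, 0.003]
wrist_force: [0.7, -0.9, -0.0]
opening: 0.0218
grip_force: 29.9
```

```bash
python3 st.py
```

```text
t 22.98 z 0.3371 tip 0.1025 tray xy 0.0007 -0.0683 yaw -0.0916 Fy -0.85 F [ 0.7  -0.91 -0.01] tq [ 0.02 -0.03  0.06]
```

>>> {"fn": "jog_arm", "kwargs": {
  "targets": [
    [1,0,0,0,-6.1],
    [1,0,-0.02,0,0],
    [1,0,-0.04,0,0],
    [1,0,-0.04,0,0],
    [1,0,-0.04,0,0],
    [1,-0.01,-0.04,0,0],
    [1,-0.01,-0.04,0,0],
    [1,-0.01,-0.04,0,0],
    [1,-0.01,-0.04,0,0],
    [1,-0.01,-0.04,0,0]
  ]
}}

```text
time_s: 23.82
tcp_pos: [0.4509, 0.1335, 0.3327]
ee_rot: [0.0, 1.0, 0.007, 0.0]
wrist_force: [0.7, 0.0, -1.0]
opening: 0.0218
grip_force: 29.9
```

>>> {"fn": "jog_arm", "kwargs": {
  "targets": [
    [1,-0.01,-0.04,0,0],
    [1,0,-0.04,0,0],
    [1,0,-0.02,0,0],
    [1,0,-0.01,0,0],
    [1,0,0,0,0],
    [1,0,0,0,0],
    [1,0,0,0,0]
  ]
}}

```text
time_s: 24.4
tcp_pos: [0.4403, 0.2397, 0.3325]
ee_rot: [0.001, 1.0, 0.006, -0.0]
wrist_force: [-0.8, -0.3, -0.7]
opening: 0.0217
grip_force: 29.9
```

```bash
python3 st.py; python3 - <<'E'
from h import *
s=ctrl.state();print(s['tcp_pos'],s['ee_rot'].round(4))
d=cam('scene','s6.png');c=cam('top','t6.png')
im=cv2.imread('pics/s6.png'); t=cv2.imread('pics/t6.png')
a=cv2.resize(im[195:285,155:265],(400,327),interpolation=cv2.INTER_CUBIC)
b=cv2.resize(im[85:175,250:360],(400,327),interpolation=cv2.INTER_CUBIC)
e=cv2.resize(t[165:225,290:365],(340,272),interpolation=cv2.INTER_CUBIC)
o=np.zeros((600,800,3),np.uint8);o[:327,:400]=a;o[:327,400:]=b;o[328:600,:340]=e
cv2.imwrite('pics/c6.png',o)
E
```

```text
t 24.4 z 0.3325 tip 0.0979 tray xy -0.1067 0.3711 yaw 0.0128 Fy -0.4 F [-0.82 -0.33 -0.7 ] tq [ 0.02 -0.03  0.06]
[0.44030151 0.23970014 0.33250187] [ 7.0e-04  1.0e+00  6.4e-03 -3.0e-04]
```

View pics/c6.png

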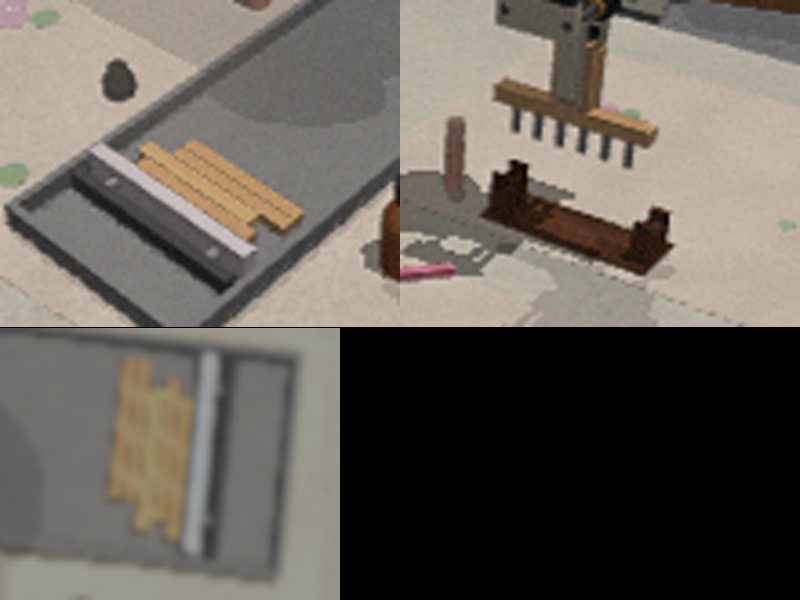

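The sticks lie in one tight, parallel row against the stop ((140–300, 140–240), top left). The rake hangs straight above the empty stand (posts at (510,180) and (650,225), top right).

>>> {"fn": "jog_arm", "kwargs": {
  "targets": [
    [1,0,-0.015,0,0],
    [1,0,-0.0135,0,0],
    [1,0,0,0,0],
    [1,0,0,0.02,0],
    [1,0,0,0.015,0],
    [1,0,0,0,0],
    [1,0,0,0,0]
  ]
}}

```text
time_s: 25.08
tcp_pos: [0.4397, 0.2697, 0.2973]
ee_rot: [0.001, 1.0, 0.007, -0.001]
wrist_force: [-0.6, 0.6, -0.8]
opening: 0.0217
grip_force: 29.9
```

```bash
python3 st.py; python3 -c "
from h import *
s=ctrl.state();print(s['tcp_pos'],s['ee_rot'].round(4))"
```

```text
t 25.08 z 0.2973 tip 0.0627 tray xy -0.11 0.4009 yaw 0.0148 Fy 0.58 F [-0.58  0.63 -0.8 ] tq [0.03 0.02 0.  ]
[0.43969969 0.26969094 0.29729451] [ 6.0e-04  1.0e+00  7.4e-03 -8.0e-04]
```

>>> {"fn": "jog_arm", "kwargs": {
  "targets": [
    [1,0,0.0015,0,0],
    [1,0,0,0.015,0],
    [1,0,0,0.012,0],
    [1,0,0,0.008,0],
    [1,0,0,0.005,0],
    [1,0,0,0.005,0],
    [1,0,0,0.004,0],
    [1,0,0,0.003,0],
    [1,0,0,0,0]
  ]
}}

```text
time_s: 25.83
tcp_pos: [0.4398, 0.2687, 0.2454]
ee_rot: [0.0, 1.0, 0.008, -0.0]
wrist_force: [0.4, 0.2, -1.2]
opening: 0.0221
grip_force: 29.9
```

```bash
python3 -c "
from h import *
s=ctrl.state();print(s['tcp_pos'],s['wrist_force'].round(2),s['torque'].round(2))"
```

```text
[0.43975015 0.2686956  0.24539076] [ 0.4   0.16 -1.17] [-0.   -0.01  0.02]
```

Free between the lips. Lowering the last 4.5 mm.

>>> {"fn": "jog_arm", "kwargs": {
  "targets": [
    [1,0,0.0005,0.001,0],
    [1,0,0,0.001,0],
    [1,0,0,0.001,0],
    [1,0,0,0.001,0],
    [1,0,0,0.0005,0],
    [1,0,0,0,0]
  ]
}}

```text
time_s: 26.33
tcp_pos: [0.4398, 0.2682, 0.2411]
ee_rot: [0.0, 1.0, 0.008, -0.0]
wrist_force: [0.3, 0.0, -1.1]
opening: 0.0214
grip_force: 29.9
```

>>> {"fn": "jog_arm", "kwargs": {
  "targets": [
    [1,0,0,0.0005,0],
    [1,0,0,0,0],
    [1,0,0,0,0]
  ]
}}

```text
time_s: 26.58
tcp_pos: [0.4398, 0.2682, 0.2407]
ee_rot: [-0.0, 1.0, 0.008, -0.0]
wrist_force: [0.4, 0.4, -1.7]
opening: 0.022
grip_force: 29.9
```

>>> {"fn": "jog_arm", "kwargs": {
  "targets": [
    [1,0,0,0.0003,0],
    [1,0,0,0.0003,0],
    [1,0,0,0,0]
  ]
}}

```text
time_s: 26.83
tcp_pos: [0.4398, 0.2682, 0.2406]
ee_rot: [-0.0, 1.0, 0.007, 0.0]
wrist_force: [-0.7, -0.8, 7.1]
opening: 0.0221
grip_force: 30.0
```

Seated. Releasing.

>>> {"fn": "jog_arm", "kwargs": {
  "targets": [
    [0.3,0,0,-0.0003,0],
    [0,0,0,0,0],
    [0,0,0,0,0],
    [0,0,0,0,0],
    [-0.3,0,0,0,0],
    [-0.3,0,0,0,0],
    [-0.3,0,0,0,0],
    [-0.3,0,0,0,0],
    [-0.3,0,0,0,0]
  ]
}}

```text
time_s: 27.58
tcp_pos: [0.4398, 0.2682, 0.2404]
ee_rot: [0.0, 1.0, 0.007, -0.0]
wrist_force: [-0.3, -0.4, 0.1]
opening: 0.0603
grip_force: 0.0
```

>>> {"fn": "jog_arm", "kwargs": {
  "targets": [
    [-0.3,0,0,-0.005,0],
    [-0.3,0,0,-0.01,0],
    [-0.3,0,0,-0.02,0],
    [-0.3,0,0,-0.03,0],
    [-0.3,0,0,-0.03,0],
    [-0.3,0,0,-0.03,0],
    [-0.3,0,0,-0.03,0],
    [-0.3,0,0,-0.02,0],
    [-0.3,0,0,0,0],
    [-0.3,0,0,0,0]
  ]
}}

```text
time_s: 28.42
tcp_pos: [0.4396, 0.268, 0.4173]
ee_rot: [-0.001, 1.0, 0.007, 0.001]
wrist_force: [-0.1, 0.3, 0.1]
opening: 0.0608
grip_force: 0.0
```

```bash
python3 - <<'E'
from h import *
d=cam('scene','s7.png')
im=cv2.imread('pics/s7.png')
a=cv2.resize(im[185:285,155:280],(400,320),interpolation=cv2.INTER_CUBIC)
b=cv2.resize(im[85:185,240:365],(400,320),interpolation=cv2.INTER_CUBIC)
cv2.imwrite('pics/c7.png',np.hstack([a,b]))
E
```

```text
(no output)
```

View pics/c7.png

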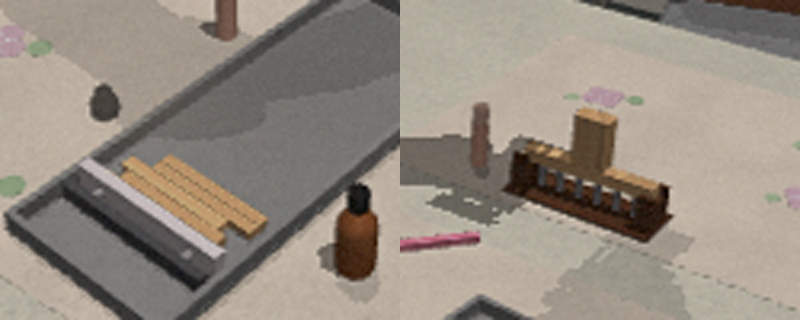

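The rake stands upright in its stand (right half), the row is tight against the stop (left half), and the other things are undisturbed.

```bash
python3 -c "
from h import *
print(ctrl.close_job())"
```

```text
the job is handed in; nothing more can be done
None
```

The job is handed in at about 28 s: the five sticks lie flat and parallel in a tight row against the stop, pressed for about a second at roughly 8 N (wrist force about 7–9 N; wrist torque suggests up to 10 N), and the rake is upright in its stand. I viewed 11 pictures, one over the limit of 10.

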